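# Take the rye roll off the cooling rack with the tongs

### The job

The rolls on the cooling rack are fresh from the oven: pick up the kitchen tongs, close them gently on the dark rye roll, lift it off the rack and bring it right way up over the middle of the white plate. Finish still holding it there in the tongs, a hand's breadth above the plate, so that I can lay a napkin under it. The gripper itself must not touch any bread, the roll must not be crushed, and the pale rolls, the plate and everything else on the counter stay where they are.

Things in the scene. Friction and masses are not known exactly. Their poses are not given: they have to be found in the camera images.
- tongs: spring tongs, steel with teal grip sleeves, 260 mm long, 130 g, lying flat, 26 mm high, arms side by side. Origin: on the underside, midway between the sleeves of the sprung-open arms; x towards the tips, y to the fixed arm, z up. Hinge pin 110 mm behind it (a ring reaches 32 mm farther). Sleeves: x -32 to 32 mm, 26 mm high, 60 mm over their outsides. Grip them from above, a finger on each outside
- tongs_jaw: the turning arm, on the tongs' -y side (the other is rigid with the tongs' frame). Origin on the hinge pin, underside; x to the tips. Pressing the sleeves together closes the tongs: each mm less across them brings the tips 2 mm nearer; 42 mm across leaves 58 mm between the tips. A spring opens them again (7 N at the sleeves when open, 11 N at 42 mm); half of any squeeze beyond it reaches the tips
- tongs_tip (a point): middle of the inner face of the fixed arm's cupped tip, 112 mm ahead of the tongs' origin when open, 115 mm when closed on a roll, and 13 mm above the underside. Tips: 34 mm long, 24 mm high, sprung open 95 mm apart (86 to 91 mm at their inturned ends, 103 mm outside)
- tongs_jaw_tip (a point): middle of the inner face of the turning arm's cupped tip
- rye_roll: the dark brown rye roll with a pale cross on its crown, round, 58 mm across and 42 mm high, 45 to 80 g, its crust dents if a tip of the tongs presses it with over 30 N, widest from 14 to 21 mm up. Origin: centre of its flat underside, z up. It lies on the cooling rack in one of three places in a row
- rye_roll_mid (a point): point on the rye roll's axis at its widest, 18 mm above its underside: where the tongs should take it
- wheat_roll_a: a golden wheat roll of the same size and shape on the rack; origin: centre of its underside
- wheat_roll_b: the other golden wheat roll, likewise. Neighbouring rolls lie at least 90 mm apart, centre to centre, in a row along the rack's y axis
- rack: wire cooling rack standing fast on the counter, 200 mm (x) by 340 mm (y), wire tops 30 mm above the counter. Origin: on the counter under its centre
- plate: empty white dinner plate, 200 mm across, 20 mm high, loose. Origin: centre of its underside. Tongs and plate lie on either side of the rack, now one way, now the other
- jam_jar: amber jar with a red lid, 68 mm across, 95 mm high, loose, beyond the rack; origin: centre of the underside
- mug: blue mug, 82 mm across, 92 mm high, loose, beyond the rack; origin: centre of the underside
- pepper_mill: dark wooden pepper mill, 54 mm across, 148 mm high, loose, beyond the rack; origin: centre of the underside
- butter_dish: white covered butter dish, 110 by 165 mm, 68 mm high, loose, beyond the rack; origin: centre of the underside
Not all that is in view belongs to the job. What is meant by the rye_roll is not turquoise, and is the larger of those in its own colour. There is more than one size of the plate; the job needs the smaller.

How it is judged:
By the outcome, as a careful person would: the job done as asked, in the order asked, and still so for the second after the job is handed in, while the arm keeps its last pose, push and grip.
It also fails if it takes over 48 s, if anything falls off the work surface, if the arm or the gripper's body presses on something with over 40 N, if the wrist force passes 120 N, or if a joint passes its speed limit or range.

### The arm

A 7-joint arm with a two-finger parallel gripper is mounted at the origin on the work surface. World frame = base frame: x ahead of the robot, y to its left, z up, the work surface at z = 0. Lengths are in m, angles in rad, forces in N, time in s.
With the tool pointing down it reaches from about 0.425 to 0.875 m from the base axis. Payload 4.7 kg.
Tool frame: the origin (TCP) lies on the mounting face of the last link; the fingertips stand 173 mm ahead of it and the grasp point (between the pads) lies 155 mm ahead of it; z points along the fingers, y is the line along which they close (so a half turn about z gives the same grasp; the last joint's range is limited). The gripper opens to 85 mm and grips with 20 to 120 N. Pads are 22 mm wide; open, the fingers measure 114 mm over their backs; the gripper's body (76 mm by 85 mm) begins 54 mm behind the grasp point. The pads swing forward as they close: fully open they stand 13 mm farther back than shut.
Start: joints at [1.2, 0.321, -0.07, 1.45, 0.023, 1.371, -0.057], TCP at [0.244, -0.602, 0.405] pointing down, gripper open.
Joint ranges: [-2.86, 2.86], [-0.3, 2.09], [-1.38, 1.24], [0.06, 2.45], [-1.56, 4.7], [0.09, 2.05], [-2.69, 2.69]. Speed limits (rad/s): [2.57, 2.57, 3.14, 3.14, 3.14, 3.14, 3.14].

### API

Orientations are given as a unit quaternion [w, x, y, z].
In Python, from station import arm gives the robot as it stands.
- The arm moves only by the shell command python3 -m crank 'ROWS'. ROWS is JSON, a list of rows, each a list of 3 entries, a list of its own where there are three numbers: the closure, from -1 (fully open) to 1 (shut), then the shift along the tool's x, y, z in mm, then the turn about the tool's z in degrees. A call has 1 to 10 rows; each row shifts and turns the commanded pose from where the row before left it, along the tool's axes as they then stand; what a row does not reach is not made up. A row lasts 1/10 s, in which the tool goes at most 50 mm and 8.59 degrees, less where a joint would pass 70% of its speed; a pose out of reach is approached as far as the arm can. A call with a gripper value outside its range is refused whole. The fingers move at their own pace and stop on an object; the grip force is fixed at half the most. Time passes only in rows, so rows that do not move let the fingers close. It gives the time, the measured TCP pose, the force, the opening and the grip force at its end, in the units of the state.
- arm.get_state(): the state, without advancing time (a new reading comes with each control period).
- arm.snapshot(name): name is "side" or "top" or "wrist"; returns a dict with "color" (400x640x3 uint8, red, green, blue), "fovy" (degrees; the focal length in pixels is half the picture's height over the tangent of half this angle, whatever the lens; pixels are square), "cx", "cy" (the principal point, pixels), "R" (3x3) and "t" (3): a world point X has camera coordinates R X + t; the wrist camera has in their place "tool_from_camera" (4x4, takes a point from camera to tool coordinates, whose origin is the TCP and whose axes are the flange's). Camera axes: x right, y down, z forward; pixel columns grow to the right and rows downward; lengths in m; the calibration is good to about 2 mm. A picture is of the moment at which its call begins: read the wrist's pose just before it. There is no depth.
- arm.sign_off(): hands the job in; it is judged then, once.
The state is a dict: "clock": time; "q": joint angles; "qvel": joint speeds; "tau": joint torques, N m; "tool_pos": TCP position; "eef_rot": TCP orientation; "wrist_force": force on the tool from outside, world axes, zero at the start; "wrist_torque": the same for the moment, N m; "gripper_width": opening from 0.0 (shut) to 1.0 (fully open); "finger_force": force on a finger pad.
Only numpy, scipy, OpenCV 4.12 (cv2) and the standard library are available. Lean on these libraries where they do the work, as an engineer would, in place of code of your own. Each camera call takes 0.05 s, during which the arm holds its last target. There are 200 camera calls.

## Working session

There is one attempt and no reset: what is moved stays moved. The work goes in short steps, Python scripts to look and compute and a shell command to move; the robot and the scene stay as the last step left them, time stands still between calls to the robot, and variables do not carry over. Pictures are saved under pics/ and viewed, at most 10 in all, crops included, and the job is handed in when it is done.

```bash
mkdir -p pics; ls; cat > h.py <<'E'
import numpy as np, cv2
from station import arm
def snap(n,f):
    s=arm.snapshot(n); cv2.imwrite('pics/'+f,s['color'][:,:,::-1]); np.save('pics/'+f+'.npy',s,allow_pickle=True); return s
def load(f): return np.load('pics/'+f+'.npy',allow_pickle=True).item()
def foc(s): return s['color'].shape[0]/2/np.tan(np.radians(s['fovy'])/2)
def ray(s,u,v):
    d=np.array([(u-s['cx'])/foc(s),(v-s['cy'])/foc(s),1.]); R=np.array(s['R']);t=np.array(s['t'])
    return -R.T@t, R.T@d
def onz(s,u,v,z):
    o,d=ray(s,u,v); return o+d*(z-o[2])/d[2]
E
python3 - <<'E'
from h import *
st=arm.get_state()
print({k:np.round(v,3).tolist() for k,v in st.items()})
a=snap('top','top1.png'); b=snap('side','side1.png')
cv2.imwrite('pics/both1.png',np.vstack([a['color'],b['color']])[:,:,::-1][:, :])
for s in(a,b): print({k:np.round(v,3).tolist() for k,v in s.items() if k!='color'})
E
```

```text
pics
{'clock': 0.0, 'q': [1.2, 0.322, -0.07, 1.452, 0.023, 1.371, -0.057], 'qvel': [0.001, 0.001, 0.0, 0.0, -0.0, 0.001, 0.002], 'tau': [0.0, -49.358, -0.382, -31.434, 0.013, 0.011, -0.0], 'tool_pos': [0.244, -0.602, 0.404], 'eef_rot': [-0.001, 0.982, 0.191, -0.0], 'wrist_force': [0.267, 0.982, -0.632], 'wrist_torque': [-0.019, -0.027, -0.029], 'finger_force': 0.0, 'gripper_width': 1.0}
{'fovy': 51.335, 'cx': 306.916, 'cy': 195.978, 'R': [[0.029, -0.999, -0.019], [-0.997, -0.027, -0.073], [0.073, 0.021, -0.997]], 't': [0.03, 0.485, 1.214]}
{'fovy': 47.094, 'cx': 327.057, 'cy': 193.384, 'R': [[1.0, -0.003, 0.019], [0.011, -0.72, -0.694], [0.016, 0.694, -0.72]], 't': [-0.49, 0.076, 1.246]}
```

View pics/top1.png

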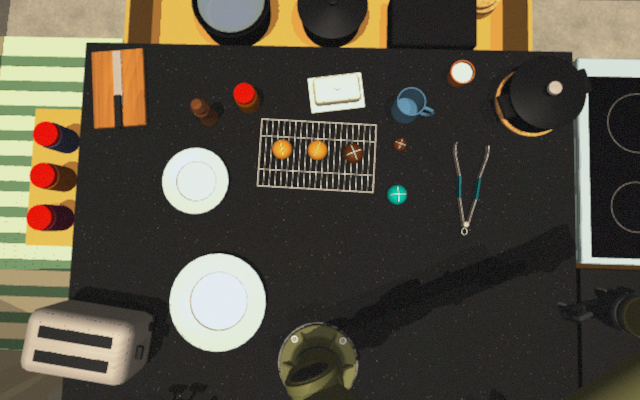

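View pics/side1.png

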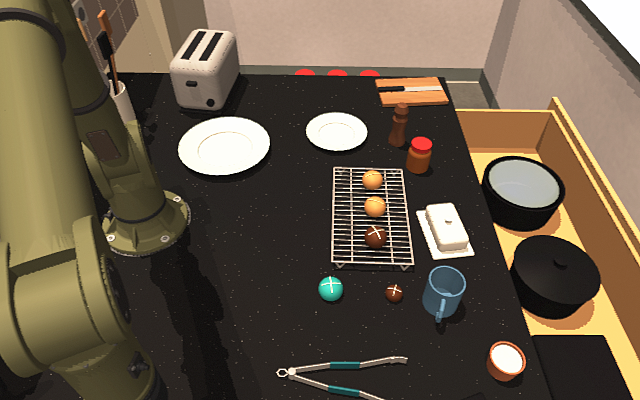

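The top view shows +x up and +y left. The tongs are at about (470,185), with tips up and the ring at (464,231). The rye roll is at (353,152) on the right end of the rack, the wheat rolls at (318,150) and (282,149), and the small plate at (196,181). The turquoise ball and the small brown roll on the counter are decoys.

```bash
python3 - <<'E'
from h import *
s=load('top1.png'); c=s['color']; hsv=cv2.cvtColor(c,cv2.COLOR_RGB2HSV)
def comps(m,lab,z,box,mina=15):
    u0,v0,u1,v1=box; k=np.zeros_like(m);k[v0:v1,u0:u1]=m[v0:v1,u0:u1]
    n,l,st,ce=cv2.connectedComponentsWithStats(k.astype(np.uint8))
    for i in range(1,n):
        if st[i,4]>=mina: print(lab,st[i].tolist(),ce[i].round(1),onz(s,*ce[i],z).round(4))
H,S,V=[hsv[...,i].astype(int) for i in range(3)]
comps((H>80)&(H<100)&(S>120)&(V>50),'teal',.02,(440,130,510,240))
comps((V>90),'tongs bright',.013,(440,130,510,240),5)
comps((H<20)&(S>80)&(V>35)&(V<150),'brown',.05,(335,135,420,175))
comps((H<25)&(S>120)&(V>150),'wheat',.05,(260,130,335,165))
comps((V>120)&(S<60),'plate',.02,(155,140,235,220),200)
comps((V>110)&(S<80),'rack',.03,(250,110,385,200),200)
# tong lines
m=(V>70); 
for v in range(142,236,8):
    print(v,[u for u in range(445,500) if m[v,u]])
E
```

```text
teal [458, 176, 4, 21, 53] [459.8 185.8] [ 0.5262 -0.4045  0.02  ]
teal [476, 179, 5, 20, 56] [477.8 188. ] [ 0.5213 -0.4571  0.02  ]
tongs bright [454, 142, 36, 94, 426] [468.  190.5] [ 0.5138 -0.4312  0.013 ]
brown [392, 137, 15, 15, 141] [399.3 144.3] [ 0.6391 -0.2199  0.05  ]
brown [343, 143, 21, 21, 280] [352.7 153.1] [ 0.6099 -0.0857  0.05  ]
wheat [272, 140, 19, 19, 271] [281.4 148.6] [0.6179 0.1215 0.05  ]
wheat [308, 140, 19, 20, 277] [316.9 149.7] [0.6174 0.0181 0.05  ]
plate [162, 147, 67, 67, 3527] [194.8 180.4] [0.5214 0.3791 0.02  ]
rack [256, 118, 121, 75, 2321] [317.2 155.3] [0.6044 0.0168 0.03  ]
142 [456, 457]
150 [454, 455, 456, 486, 487, 488, 489]
158 [455, 456, 457, 486, 487]
166 [456, 457, 458, 459, 483, 484]
174 [458, 459, 460, 480, 481]
182 [459, 460, 461, 478, 479, 480]
190 [459, 460, 477, 478]
198 [458, 459, 460, 461, 476, 477]
206 [459, 460, 461, 462, 473, 474]
214 [461, 462, 463, 470, 471, 472]
222 [462, 463, 464, 465, 466, 467, 468, 469]
230 [461, 462, 466, 467, 469]
```

```bash
cat >> h.py <<'E'
def tool():
    st=arm.get_state(); w,x,y,z=st['eef_rot']
    from scipy.spatial.transform import Rotation
    return np.array(st['tool_pos']), Rotation.from_quat([x,y,z,w]).as_matrix(), st
def go(p,yaw=None):
    P,R,st=tool(); y0=np.degrees(np.arctan2(R[1,0],R[0,0]))
    print('t',round(st['clock'],2),'pos',P.round(4),'yaw',y0.round(2),'tilt',R[:,2].round(3),'w',round(st['gripper_width'],3),'ff',round(st['finger_force'],1),'wf',np.round(st['wrist_force'],1))
    if p is not None: print('shift now mm',(R.T@(np.array(p)-P)*1e3).round(1))
    if yaw is not None: print('turn',(y0-yaw).round(2))
def wsnap(f):
    P,R,st=tool(); s=arm.snapshot('wrist'); T=np.array(s['tool_from_camera']) # camera->world
    Rw=R@T[:3,:3]; tw=P+R@T[:3,3]; s['R']=Rw.T; s['t']=-Rw.T@tw
    cv2.imwrite('pics/'+f,s['color'][:,:,::-1]); np.save('pics/'+f+'.npy',s,allow_pickle=True); return s
E
python3 -m crank '[[-1,[0,0,0],6.8],[-1,[0,0,0],6.8],[-1,[0,0,0],6.8],[-1,[0,0,0],6.8]]'
python3 -m crank '[[-1,[26,-19.6,0],0],[-1,[26,-19.6,0],0],[-1,[26,-19.6,0],0],[-1,[26,-19.6,0],0],[-1,[26,-19.6,0],0],[-1,[26,-19.6,0],0],[-1,[26,-19.6,0],0],[-1,[26,-19.6,0],0],[-1,[26,-19.6,0],0],[-1,[26,-19.6,0],0]]'
python3 -m crank '[[-1,[0,0,0],0],[-1,[0,0,0],0],[-1,[0,0,0],0]]'
python3 - <<'E'
from h import *
go([.5238,-.4308,.3],-5.3)
s=wsnap('w1.png')
E
```

```text
clock: 0.5
tool_pos: [0.2439, -0.6024, 0.4041]
eef_rot: [-0.001, 0.999, -0.047, -0.0]
wrist_force: [0.7, -0.8, 1.0]
gripper_width: 1.001
finger_force: 0.0
clock: 1.5
tool_pos: [0.5215, -0.4298, 0.4041]
eef_rot: [-0.0, 0.999, -0.045, -0.0]
wrist_force: [0.2, -0.3, 0.4]
gripper_width: 0.997
finger_force: 0.0
clock: 1.8
tool_pos: [0.5195, -0.4317, 0.4043]
eef_rot: [0.0, 0.999, -0.046, -0.001]
wrist_force: [-0.0, -0.4, -0.4]
gripper_width: 0.997
finger_force: 0.0
t 1.8 pos [ 0.5195 -0.4317  0.4043] yaw -5.25 tilt [-0.001 -0.    -1.   ] w 0.997 ff 0.0 wf [-0.  -0.4 -0.4]
shift now mm [  4.4  -1.3 104.3]
turn 0.05
```

View pics/w1.png

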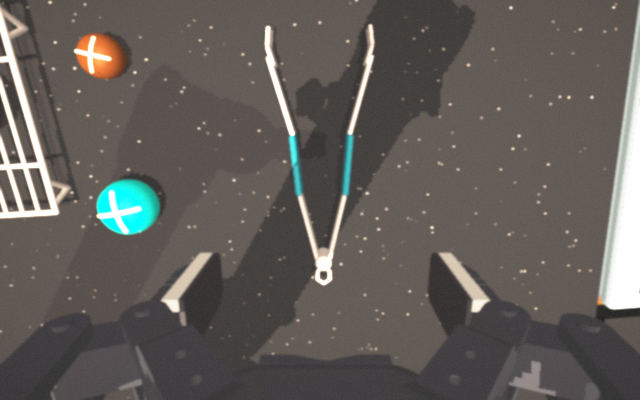

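The wrist view shows the tongs upright in frame. The sleeves are at about (296,165) and (347,165), the hinge at (324,258), and the tips at about (269,45) and (370,45).

```bash
python3 - <<'E'
from h import *
s=load('w1.png'); c=s['color']; h=cv2.cvtColor(c,cv2.COLOR_RGB2HSV).astype(int)
m=((h[...,0]>80)&(h[...,0]<100)&(h[...,1]>110)&(h[...,2]>50)); m[:,:270]=0; m[:,380:]=0
n,l,st,ce=cv2.connectedComponentsWithStats(m.astype(np.uint8))
P=[]
for i in range(1,n):
    if st[i,4]>100: P.append(onz(s,*ce[i],.02)); print(st[i],ce[i].round(1),P[-1].round(4))
P.sort(key=lambda p:-p[1]); mid=(P[0]+P[1])/2; d=P[0]-P[1]
yaw=np.degrees(np.arctan2(-d[0],d[1])); hp=onz(s,324,257,.024)
t=(onz(s,269,45,.02)+onz(s,370,45,.02))/2
print('mid',mid.round(4),'sep',np.linalg.norm(d),'yaw',yaw,'hinge',hp.round(4),'tips',t.round(4))
ax=t-hp; y2=np.degrees(np.arctan2(ax[1],ax[0])); print('yaw2',y2,'hinge dist',np.linalg.norm((mid-hp)[:2]))
go([mid[0],mid[1],.177],y2)
E
```

```text
[342 135  12  60 438] [347.2 164.3] [ 0.5223 -0.4537  0.02  ]
[289 136  14  60 456] [295.5 164.4] [ 0.5271 -0.4008  0.02  ]
mid [ 0.5247 -0.4272  0.02  ] sep 0.05307445319961551 yaw -5.198722232353695 hinge [ 0.4229 -0.4205  0.024 ] tips [ 0.6377 -0.4363  0.02  ]
yaw2 -4.211220969793128 hinge dist 0.1020320682285902
t 1.85 pos [ 0.5192 -0.4319  0.4045] yaw -5.29 tilt [-0.001 -0.001 -1.   ] w 0.997 ff 0.0 wf [ 0.5 -0.3  0.6]
shift now mm [  5.3  -5.4 227.5]
turn -1.08
```

```bash

python3 -m crank '[[-1,[6,-4,0],-0.6],[-1,[0,0,40],0],[-1,[0,0,40],0],[-1,[0,0,40],0],[-1,[0,0,40],0],[-1,[0,0,30],0],[-1,[0,0,20],0],[-1,[0,0,16],0],[-1,[0,0,0],0],[-1,[0,0,0],0]]'
python3 -m crank '[[-0.2,[0,0,0],0],[-0.2,[0,0,0],0],[-0.2,[0,0,0],0],[-0.2,[0,0,0],0],[-0.2,[0,0,0],0],[-0.2,[0,0,0],0],[-0.2,[0,0,0],0],[-0.2,[0,0,0],0]]'
python3 - <<'E'
from h import *
go([.5255,-.428,.177])
E
```

```text
clock: 2.85
tool_pos: [0.5271, -0.4275, 0.1794]
eef_rot: [0.0, 0.999, -0.04, 0.0]
wrist_force: [0.2, 0.2, -0.0]
gripper_width: 1.001
finger_force: 0.0
clock: 3.65
tool_pos: [0.528, -0.4281, 0.1825]
eef_rot: [0.002, 0.999, -0.04, 0.002]
wrist_force: [-1.1, 0.9, 8.2]
gripper_width: 0.602
finger_force: 11.0
t 3.65 pos [ 0.528  -0.4281  0.1825] yaw -4.56 tilt [ 0.004 -0.004 -1.   ] w 0.602 ff 11.0 wf [-1.1  0.9  8.2]
shift now mm [-2.6  0.1  5.4]
```

```bash

python3 -m crank '[[-0.2,[0,0,-8],0],[-0.2,[0,0,-10],0],[-0.2,[0,0,-20],0],[-0.2,[0,0,-30],0],[-0.2,[0,0,-30],0],[-0.2,[0,0,-20],0],[-0.2,[0,0,0],0],[-0.2,[0,0,0],0]]'
python3 - <<'E'
from h import *
go(None)
a=wsnap('w2.png')['color'][:, 120:520]; s=snap('side','side2.png')['color'][200:400,240:640]
cv2.imwrite('pics/m2.png',np.vstack([a,s])[:,:,::-1])
E
```

```text
clock: 4.45
tool_pos: [0.5267, -0.427, 0.2967]
eef_rot: [0.0, 0.999, -0.04, 0.0]
wrist_force: [-1.1, 0.1, -1.4]
gripper_width: 0.604
finger_force: 8.0
t 4.45 pos [ 0.5267 -0.427   0.2967] yaw -4.55 tilt [ 0. -0. -1.] w 0.604 ff 8.0 wf [-1.1  0.1 -1.4]
```

View pics/m2.png

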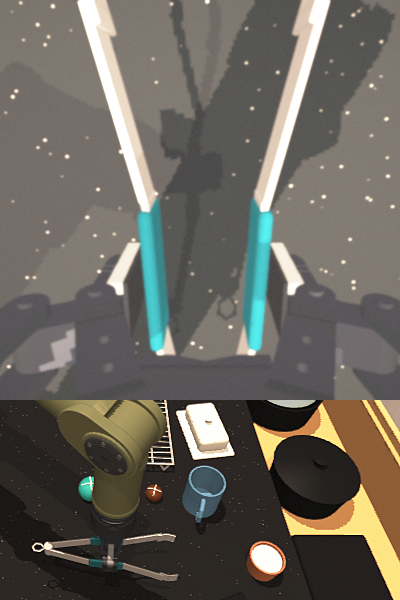

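The tongs are lifted and held by the sleeves. In the side image the tip ends are near (415,338) and (417,377), and the hinge is near (287,347). Next I'll check how level they are and refine the roll position from two views.

```bash
python3 - <<'E'
from h import *
P,R,st=tool(); s2=load('side2.png')
hx=R[:,0]
def ony(s,u,v,y):
    o,d=ray(s,u,v); return o+d*(y-o[1])/d[1]
for n,(u,v),r in (('tips',(416,357.5),.13),('hinge',(287,347),-.11)):
    y=(P+hx*r)[1]; p=ony(s2,u,v,y); print(n,p.round(4),'along',((p-P)@hx).round(4))
print('tongs mid height if gripped level ~',P[2]-.178+.02-.005)
# roll by two views
def brown(f,box):
    s=load(f); h=cv2.cvtColor(s['color'],cv2.COLOR_RGB2HSV).astype(int)
    m=((h[...,0]<20)&(h[...,1]>80)&(h[...,2]>35)&(h[...,2]<150)).astype(np.uint8)
    k=np.zeros_like(m);u0,v0,u1,v1=box;k[v0:v1,u0:u1]=m[v0:v1,u0:u1]
    n,l,st,ce=cv2.connectedComponentsWithStats(k);i=1+np.argmax(st[1:,4])
    ct=np.vstack(cv2.findContours((l==i).astype(np.uint8),0,1)[0]); e=cv2.minEnclosingCircle(ct)
    w=(h[...,1]<110)&(h[...,2]>140); w2=np.zeros_like(w); cx,cy=e[0]
    vv,uu=np.nonzero(w); 
    q=(np.hypot(uu-cx,vv-cy)<7); print(f,st[i],ce[i].round(1),e,'cross',uu[q].mean().round(1),vv[q].mean().round(1))
    return s,e[0]
a,ea=brown('top1.png',(335,135,373,170)); b,eb=brown('side1.png',(355,215,400,255))
o1,d1=ray(a,*ea);o2,d2=ray(b,*eb)
A=np.array([d1,-d2]).T; k=np.linalg.lstsq(A,o2-o1,rcond=None)[0]
print('tri',(o1+k[0]*d1).round(4),(o2+k[1]*d2).round(4), 'top@.05',onz(a,*ea,.05).round(4),'side@.05',onz(b,*eb,.05).round(4))
# rack corners
print('rack corners',[onz(a,*p,.03)[:2].round(3).tolist() for p in((263,119),(376,125),(374,192),(258,186))])
E
```

```text
tips [ 0.6529 -0.4371  0.1304] along 0.1275
hinge [ 0.4105 -0.4181  0.1308] along -0.1157
tongs mid height if gripped level ~ 0.1318305520310807
top1.png [343 143  21  21 280] [352.7 153.1] ((352.9285583496094, 152.92857360839844), 10.392902374267578) cross 353.5 152.0
side1.png [364 226  23  22 325] [374.8 238.2] ((375.27777099609375, 236.36666870117188), 11.769672393798828) cross 375.9 233.2
tri [ 0.6101 -0.0863  0.0521] [ 0.6107 -0.0863  0.0522] top@.05 [ 0.6105 -0.0865  0.05  ] side@.05 [ 0.611  -0.0845  0.05  ]
rack corners [[0.709, 0.181], [0.699, -0.155], [0.5, -0.152], [0.509, 0.188]]
```

```bash

python3 -m crank '[[-0.2,[0,0,0],-2.5],[-0.2,[0,-15,0],0],[-0.2,[-4,-35,0],0],[-0.2,[-5,-45,0],0],[-0.2,[-6,-45,0],0],[-0.2,[-6,-45,0],0],[-0.2,[-6,-45,0],0],[-0.2,[-6,-45,0],0],[-0.2,[-5,-35,0],0],[-0.2,[-2,-20,0],0]]'
python3 -m crank '[[-0.2,[0,-10,0],0],[-0.2,[0,0,0],0],[-0.2,[0,0,0],0],[-0.2,[0,0,0],0]]'
python3 - <<'E'
from h import *
go([.4987,-.0818,.297],-2)
a=wsnap('w3.png')['color']; snap('side','side3.png'); snap('top','top3.png')
cv2.imwrite('pics/m3.png',np.vstack([a[:240,:],load('side3.png')['color'][100:350,:]])[:,:,::-1])
E
```

```text
clock: 5.55
tool_pos: [0.4974, -0.091, 0.2958]
eef_rot: [-0.001, 1.0, -0.016, -0.001]
wrist_force: [0.1, -0.1, -1.4]
gripper_width: 0.606
finger_force: 8.1
clock: 5.95
tool_pos: [0.499, -0.0876, 0.2965]
eef_rot: [0.0, 1.0, -0.019, -0.0]
wrist_force: [0.4, 0.2, -0.5]
gripper_width: 0.598
finger_force: 8.1
t 5.95 pos [ 0.499  -0.0876  0.2965] yaw -2.21 tilt [-0. -0. -1.] w 0.598 ff 8.1 wf [ 0.4  0.2 -0.5]
shift now mm [-0.5 -5.8 -0.5]
turn -0.21
```

View pics/m3.png

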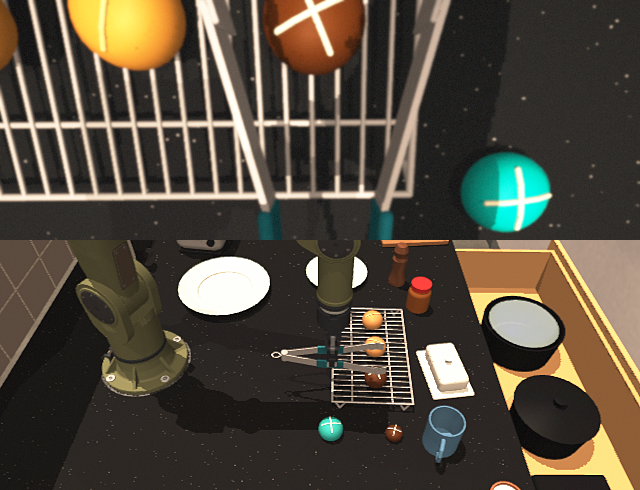

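The wrist view shows the roll's cross at about (315,12), with the arms straddling it on either side near u≈210 and 440. I'll compute the exact offset.

```bash
python3 - <<'E'
from h import *
P,R,st=tool(); s=load('w3.png')
loc=lambda p:(R.T@(p-P)*1e3).round(1)
h=cv2.cvtColor(s['color'],cv2.COLOR_RGB2HSV).astype(int)
print('cross',onz(s,315,12,.072).round(4),loc(onz(s,315,12,.072)))
m=(h[...,0]<15)&(h[...,1]>120)&(h[...,2]<190); 
for v in (20,40): 
    u=[i for i in range(240,390) if m[v,i]]; print(v,u[0],u[-1])
    print(' roll edge',loc(onz(s,u[0],v,.05)),loc(onz(s,u[-1],v,.05)))
g=s['color'].astype(int)
for v in (170,225):
    print(v,[i for i in range(225,430) if (h[v,i,1]>150 and 80<h[v,i,0]<100)][::3])
for u,v in((256,140),(403,140),(271,225),(381,225)): print('arm',u,v,loc(onz(s,u,v,.143)))
E
```

```text
cross [ 0.6106 -0.086   0.072 ] [111.5  -5.3 224.5]
20 263 363
 roll edge [112.4 -35.1 246.5] [112.3  21.  246.5]
40 267 360
 roll edge [102.  -33.4 246.5] [101.9  19.6 246.5]
170 []
225 [259, 262, 265, 268, 271, 274, 277, 371, 374, 377, 380, 383, 386, 389, 392]
arm 256 140 [ 55.8 -24.3 153.5]
arm 403 140 [ 55.7  26.8 153.5]
arm 271 225 [ 24.3 -20.4 153.5]
arm 381 225 [ 24.3  20.5 153.5]
```

```bash

python3 -m crank '[[-0.2,[-1,-7.5,0],0],[-0.2,[0,0,0],0],[-0.2,[0,0,15],0],[-0.2,[0,0,20],0],[-0.2,[0,0,20],0],[-0.2,[0,0,15],0],[-0.2,[0,0,11],0],[-0.2,[0,0,0],0],[-0.2,[0,0,0],0],[-0.2,[0,0,0],0]]'
python3 - <<'E'
from h import *
go([.4985,-.081,.215],-2)
a=wsnap('w4.png')['color'][:300]; b=snap('side','side4.png')['color'][130:290,260:480]
c=snap('top','top4.png')['color'][100:260,230:430]
z=lambda i:cv2.resize(i,(320,250),interpolation=2)
cv2.imwrite('pics/m4.png',np.vstack([a,np.hstack([z(b),z(c)])])[:,:,::-1])
E
```

```text
clock: 7.1
tool_pos: [0.4989, -0.0785, 0.2166]
eef_rot: [0.0, 1.0, -0.018, 0.001]
wrist_force: [0.4, -1.0, -0.4]
gripper_width: 0.602
finger_force: 8.1
t 7.1 pos [ 0.4989 -0.0785  0.2166] yaw -2.05 tilt [ 0.002 -0.    -1.   ] w 0.602 ff 8.1 wf [ 0.4 -1.  -0.4]
shift now mm [-0.3  2.5  1.6]
turn -0.05
```

View pics/m4.png

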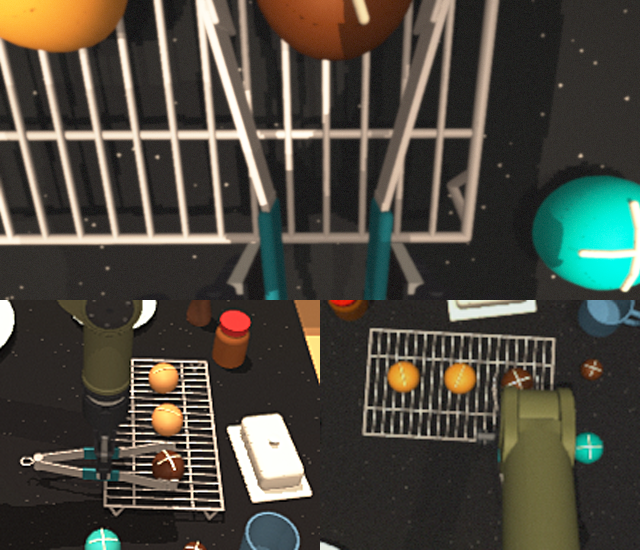

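The tongs straddle the roll clear of both sides and of the wheat rolls. The roll centre is at about u=335 and the arm midline at about u=325, so I'll nudge +y by about 2.5 mm and close in steps.

```bash

python3 -m crank '[[-0.2,[0,2.5,2],0],[-0.2,[0,0,0],0],[-0.15,[0,0,0],0],[-0.1,[0,0,0],0],[-0.06,[0,0,0],0],[-0.03,[0,0,0],0],[0,[0,0,0],0],[0,[0,0,0],0],[0,[0,0,0],0]]'
python3 -m crank '[[0.03,[0,0,0],0],[0.03,[0,0,0],0],[0.03,[0,0,0],0]]'
python3 -m crank '[[0.06,[0,0,0],0],[0.06,[0,0,0],0],[0.06,[0,0,0],0]]'
python3 -c "
from h import *
go(None)"
```

```text
clock: 8.15
tool_pos: [0.4983, -0.0812, 0.2139]
eef_rot: [0.0, 1.0, -0.018, 0.0]
wrist_force: [0.4, -0.4, 0.8]
gripper_width: 0.503
finger_force: 10.6
clock: 8.45
tool_pos: [0.4984, -0.0812, 0.214]
eef_rot: [0.0, 1.0, -0.018, 0.0]
wrist_force: [-1.2, -2.5, 4.2]
gripper_width: 0.489
finger_force: 15.3
clock: 8.75
tool_pos: [0.4984, -0.0813, 0.2142]
eef_rot: [0.0, 1.0, -0.018, 0.0]
wrist_force: [-1.7, -2.5, 5.0]
gripper_width: 0.48
finger_force: 39.4
t 8.75 pos [ 0.4984 -0.0813  0.2142] yaw -2.07 tilt [ 0.    -0.001 -1.   ] w 0.48 ff 39.4 wf [-1.7 -2.5  5. ]
```

Contact is made: 39 N at the pads means about 14 N at the tips. I'll lift.

```bash

python3 -m crank '[[0.06,[0,0,0],0],[0.06,[0,0,-5],0],[0.06,[0,0,-10],0],[0.06,[0,0,-15],0],[0.06,[0,0,-20],0],[0.06,[0,0,-20],0],[0.06,[0,0,-15],0],[0.06,[0,0,-10],0],[0.06,[0,0,0],0],[0.06,[0,0,0],0]]'
python3 - <<'E'
from h import *
go(None)
a=wsnap('w5.png')['color'][:250]; b=snap('side','side5.png')['color'][100:300,240:496]
c=snap('top','top5.png')['color'][60:260,200:456]
z=lambda i:cv2.resize(i,(320,250),interpolation=2)
cv2.imwrite('pics/m5.png',np.vstack([a,np.hstack([z(b),z(c)])])[:,:,::-1])
E
```

```text
clock: 9.75
tool_pos: [0.498, -0.0807, 0.3083]
eef_rot: [-0.0, 1.0, -0.018, -0.0]
wrist_force: [0.3, -0.7, -2.9]
gripper_width: 0.477
finger_force: 39.1
t 9.75 pos [ 0.498  -0.0807  0.3083] yaw -2.04 tilt [-0.001  0.    -1.   ] w 0.477 ff 39.1 wf [ 0.3 -0.7 -2.9]
```

View pics/m5.png

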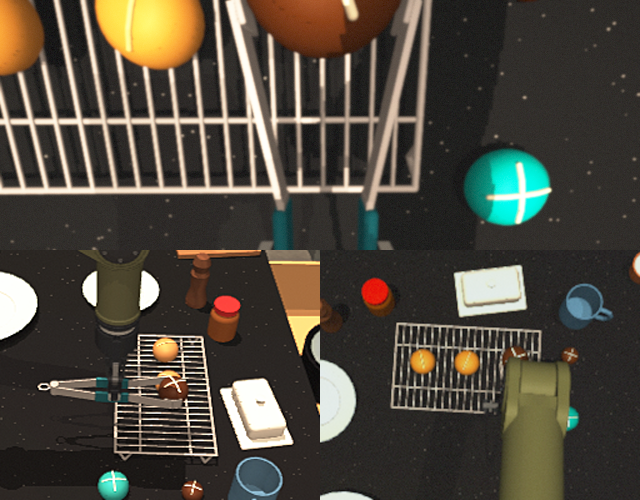

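The roll is lifted upright in the tongs and the wheat rolls are undisturbed. I'll carry it to the plate.

```bash

python3 -m crank '[[0.06,[-2,-10,0],0],[0.06,[-5,-20,0],0],[0.06,[-7,-30,0],0],[0.06,[-7,-30,0],0],[0.06,[-7,-30,0],0],[0.06,[-7,-30,0],0],[0.06,[-7,-30,0],0],[0.06,[-7,-30,0],0],[0.06,[-7,-30,0],0],[0.06,[-7,-30,0],0]]'
python3 -m crank '[[0.06,[-7,-30,0],0],[0.06,[-7,-30,0],0],[0.06,[-7,-30,0],0],[0.06,[-7,-30,0],0],[0.06,[-7,-25,0],0],[0.06,[-5,-15,0],0],[0.06,[-2,-10,0],0],[0.06,[0,0,0],0],[0.06,[0,0,0],0],[0.06,[0,0,0],0]]'
python3 - <<'E'
from h import *
go([.4092,.383,.297],-2)
a=wsnap('w6.png')['color'][:250]; b=snap('side','side6.png')['color'][60:260,240:496]
c=snap('top','top6.png')['color'][100:260,130:386]
z=lambda i:cv2.resize(i,(320,250),interpolation=2)
cv2.imwrite('pics/m6.png',np.vstack([a,np.hstack([z(b),z(c)])])[:,:,::-1])
E
```

```text
clock: 10.9
tool_pos: [0.4439, 0.193, 0.3084]
eef_rot: [0.0, 1.0, -0.018, -0.0]
wrist_force: [0.2, 0.6, -1.7]
gripper_width: 0.477
finger_force: 39.1
clock: 11.9
tool_pos: [0.4096, 0.3614, 0.3085]
eef_rot: [0.001, 1.0, -0.019, 0.0]
wrist_force: [1.0, -0.3, -2.3]
gripper_width: 0.478
finger_force: 39.2
t 11.9 pos [0.4096 0.3614 0.3085] yaw -2.16 tilt [ 0.    -0.001 -1.   ] w 0.478 ff 39.2 wf [ 1.  -0.3 -2.3]
shift now mm [ -1.3 -21.6  11.4]
turn -0.16
```

View pics/m6.png

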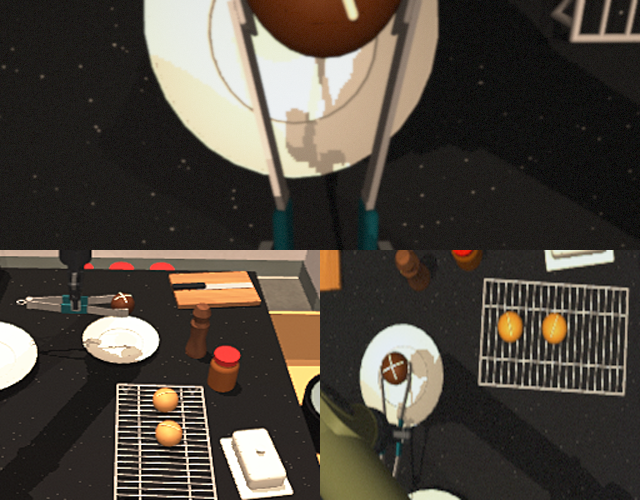

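The roll is upright over the plate, 21 mm short in y. I'll make the final shift and check it in the two fixed views.

```bash

python3 -m crank '[[0.06,[-1,-10,0],0],[0.06,[0,-11,5],0],[0.06,[0,0,5],0],[0.06,[0,0,0],0],[0.06,[0,0,0],0],[0.06,[0,0,0],0]]'
python3 - <<'E'
from h import *
go([.4092,.383,.297],-2)
a=snap('top','top7.png'); b=snap('side','side7.png')
def brown(s,box,f):
    h=cv2.cvtColor(s['color'],cv2.COLOR_RGB2HSV).astype(int); k=np.zeros(h.shape[:2],np.uint8); u0,v0,u1,v1=box
    m=((h[...,0]<20)&(h[...,1]>80)&(h[...,2]>20)&(h[...,2]<150)).astype(np.uint8); k[v0:v1,u0:u1]=m[v0:v1,u0:u1]
    n,l,st,ce=cv2.connectedComponentsWithStats(k); i=1+np.argmax(st[1:,4])
    e=cv2.minEnclosingCircle(np.vstack(cv2.findContours((l==i).astype(np.uint8),0,1)[0])); print(f,st[i],e); return e[0]
ea=brown(a,(165,150,230,215),'top'); eb=brown(b,(300,75,375,125),'side')
o1,d1=ray(a,*ea);o2,d2=ray(b,*eb); k=np.linalg.lstsq(np.array([d1,-d2]).T,o2-o1,rcond=None)[0]
print('roll',(o1+k[0]*d1).round(4),(o2+k[1]*d2).round(4))
c=a['color'].astype(int); m=((c.min(2)>70)).astype(np.uint8); k=np.zeros_like(m); k[140:222,155:236]=m[140:222,155:236]
n,l,st,ce=cv2.connectedComponentsWithStats(k); i=1+np.argmax(st[1:,4])
e=cv2.minEnclosingCircle(np.vstack(cv2.findContours((l==i).astype(np.uint8),0,1)[0])); print('plate',st[i],e,onz(a,*e[0],.02).round(4))
x=lambda i:cv2.resize(i,None,fx=3,fy=3,interpolation=2)
cv2.imwrite('pics/m7.png',np.hstack([x(a['color'][110:240,130:260]),x(b['color'][60:190,280:410])])[:,:,::-1])
E
```

```text
clock: 12.65
tool_pos: [0.4089, 0.3834, 0.2986]
eef_rot: [0.0, 1.0, -0.018, -0.0]
wrist_force: [-1.1, -0.6, -2.4]
gripper_width: 0.478
finger_force: 39.2
t 12.65 pos [0.4089 0.3834 0.2986] yaw -2.07 tilt [-0. -0. -1.] w 0.478 ff 39.2 wf [-1.1 -0.6 -2.4]
shift now mm [0.3 0.4 1.6]
turn -0.07
top [172 166  21  20 268] ((182.30555725097656, 176.0), 10.563875198364258)
side [328  93  19  17 175] ((337.1944580078125, 101.0), 9.671582221984863)
roll [0.5203 0.3795 0.1357] [0.5202 0.3795 0.1357]
plate [ 161  147   68   68 3239] ((194.5, 180.0), 34.252838134765625) [0.5224 0.38   0.02  ]
```

View pics/m7.png

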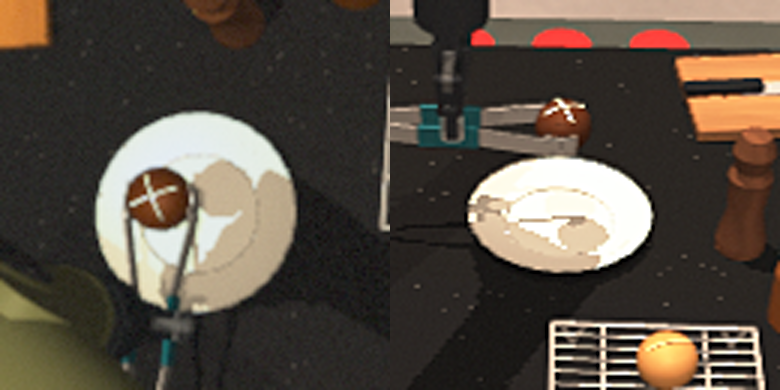

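The roll is upright, about 2 mm from the plate centre, with its underside about 95 mm above the rim. The views are consistent, so I'm handing in.

```bash
python3 -c "
from station import arm
print(arm.sign_off())"
```

```text
the job is handed in; nothing more can be done
None
```

The rye roll is held right way up in the tongs about 2 mm off the plate's centre and 95 mm above its rim, gripped with roughly 14 N at the tips, and the job was handed in at 12.7 s on the robot's clock; nothing else was seen to move.

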